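# Bring the copper sheet forward in the sheet tray

## Task

The next piece is to be made in copper. Press a fingertip on top of the copper sheet and draw it along its lane towards the front of the sheet tray, right up to the two brass stop pins, so that its edge lies over the finger notch ready to be picked up. Keep it flat in its lane (do not lift it out), and leave the other two sheets where they are.

Things in the scene. Friction and masses are not known exactly. Their poses are not given: they have to be found in the camera images.
- copper_sheet: flat reddish copper sheet, 90 x 56 x 4 mm, loose in any one of the tray's three lanes, near its back end; its top is 10 mm above the bench. Origin: centre of its underside; x along its length, to the back of the tray, y across, z up. 0.18 kg. Slides easily on the smooth tray floor when shut fingertips press on it with 5 to 20 N and move along the lane.
- brass_sheet: flat yellow brass sheet, 90 x 56 x 4 mm, loose in any one of the tray's three lanes, near its back end; its top is 10 mm above the bench. Origin: centre of its underside; x along its length, to the back of the tray, y across, z up. To be left in place.
- aluminium_sheet: flat silver-grey aluminium sheet, 90 x 56 x 4 mm, loose in any one of the tray's three lanes, near its back end; its top is 10 mm above the bench. Origin: centre of its underside; x along its length, to the back of the tray, y across, z up. To be left in place.
- sheet_tray: low wooden tray, green floor, fixed, 190 x 204 mm. Origin: centre of its underside, on the bench top; x to its back, along the lanes, y across, z up. Floor 6 mm thick. Three lanes 60 mm wide, centred at y = -66, 0, +66 mm, between rails 14 mm high. Each ends in front (-x) at two brass pins, 15 mm high, rear faces at x = -83 mm; a sheet touching them has its origin at x = -38 mm. Sheets start at x = 34 to 42 mm.

How it is judged:
By the outcome, as a careful person would: the job done as asked, in the order asked, and still so for the second after the job is handed in, with the robot touching nothing.
It also fails if it takes over 35 s, if anything falls off the work surface, if the arm or the gripper's body presses on something with over 40 N, if the wrist force passes 120 N, or if a joint passes its speed limit or range.

## Robot

A 6-joint arm with a two-finger parallel gripper is mounted at the origin on a cart in front of the work surface, level with it; the furniture and walls round the work are solid. World frame = base frame: x ahead of the robot, y to its left, z up, the work surface at z = 0. Lengths are in m, angles in rad, forces in N, time in s.
With the tool pointing down it reaches from about 0.3 to 0.775 m from the base axis. Payload 14.6 kg.
Tool frame: the origin (TCP) lies at the very end of the fingers, on their centre line; the grasp point (between the pads) lies 19 mm behind it; z points along the fingers, y is the line along which they close (so a half turn about z gives the same grasp; the last joint's range is limited). The gripper opens to 94 mm and grips with 3 to 60 N. Pads are 16 mm wide; open, the fingers measure 119 mm over their backs; the gripper's body (75 mm by 177 mm) begins 78 mm behind the grasp point.
Start: joints at [-1.324, 0.3, 1.521, -0, 1.321, -0.067], TCP at [0.17, -0.523, 0.174] pointing down, gripper open.
Joint ranges: [-3.03, 3.03], [-0.79, 2.21], [0.23, 2.52], [-1.04, 4.18], [0, 3.07], [-2.55, 2.55]. Speed limits (rad/s): [2.22, 2.22, 2.57, 3.14, 3.14, 3.14].

## Interface

Orientations are given as [roll, pitch, yaw] about the fixed x, y, z axes, in that order (R = Rz(yaw) Ry(pitch) Rx(roll)).
In Python, from station import ctrl gives the robot as it stands.
- The arm moves only by the shell command python3 -m pendant 'ROWS' [OPENING] [FORCE]. ROWS is JSON, a list of rows, each a list of 2 entries, a list of its own where there are three numbers: the shift along the world's x, y, z in cm, then the turn about the world's z in rad. A call has 1 to 20 rows; each row shifts and turns the commanded pose from where the row before left it; what a row does not reach is not made up. A row lasts 1/12 s, in which the tool goes at most 41.7 mm and 7.16 degrees, less where a joint would pass 70% of its speed; a pose out of reach is approached as far as the arm can. A call is refused whole if a number of a shift passes 4.17 or a number of a turn 0.125, either way. A call with a gripper value outside its range is refused whole. OPENING is the opening, from 0 (shut) to 1 (fully open), set as the call begins (- or left out, the last holds). The fingers move at their own pace and stop on an object; FORCE is the grip in N (left out, the last holds). Time passes only in rows, so rows that do not move let the fingers close. It gives the time, the measured TCP pose, the force, the opening and the grip force at its end, in the units of the state.
- ctrl.get_obs(): the state, without advancing time (a new reading comes with each control period).
- ctrl.camera(name): name is "scene" or "top" or "wrist"; returns a dict with "color" (480x640x3 uint8, red, green, blue), "intrinsics" (3x3 intrinsics, pixels), "k1" (the pictures are not rectified: a ray, as slopes to the right and down, at radius r is drawn at 1 + k1 r^2 times it, then the intrinsics apply), "camera_from_world" (4x4, takes a point from world to camera coordinates). Camera axes: x right, y down, z forward; pixel columns grow to the right and rows downward; lengths in m; the calibration is good to about 2 mm. A picture is of the moment at which its call begins. There is no depth.
- ctrl.hand_in(): hands the job in; it is judged then, once.
The state is a dict: "time_s": time; "qpos": joint angles; "joint_vel": joint speeds; "tau": joint torques, N m; "ee_pos": TCP position; "eef_rot": TCP orientation; "force": force on the tool from outside, world axes, zero at the start; "moment": the same for the moment, N m; "grip_width": finger opening in m; "grip_force": force on a finger pad.
Only numpy, scipy, OpenCV 4.12 (cv2) and the standard library are available. Lean on these libraries where they do the work, as an engineer would, in place of code of your own. Each camera call takes 0.05 s, during which the arm holds its last target. There are 200 camera calls.

## Working session

There is one attempt and no reset: what is moved stays moved. The work goes in short steps, Python scripts to look and compute and a shell command to move; the robot and the scene stay as the last step left them, time stands still between calls to the robot, and variables do not carry over. Pictures are saved under pics/ and viewed, at most 10 in all, crops included, and the job is handed in when it is done.

```bash
mkdir -p pics
python3 - <<'E'
from station import ctrl
import cv2,pickle
d={n:ctrl.camera(n) for n in("scene","top")}
pickle.dump(d,open('d.pkl','wb'))
for n in d: cv2.imwrite(f'pics/{n}0.png',d[n]["color"][:,:,::-1]); print(d[n]["k1"])
o=ctrl.get_obs();print(o["time_s"],o["ee_pos"],o["eef_rot"],o["force"])
E
```

```text
-0.013756934507321466
-0.12823408598356537
0.1 [ 0.16970706 -0.52289417  0.17305508] [-3.14059583e+00 -5.90977013e-05  3.13793518e-01] [-0.13176371 -0.52714383  0.01453017]
```

View pics/scene0.png

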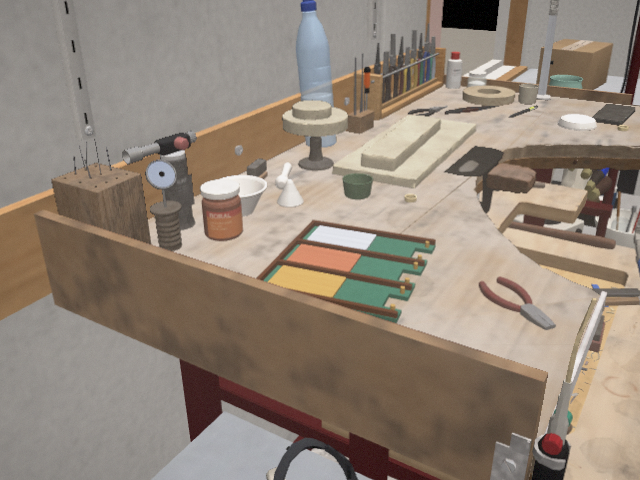

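View pics/top0.png

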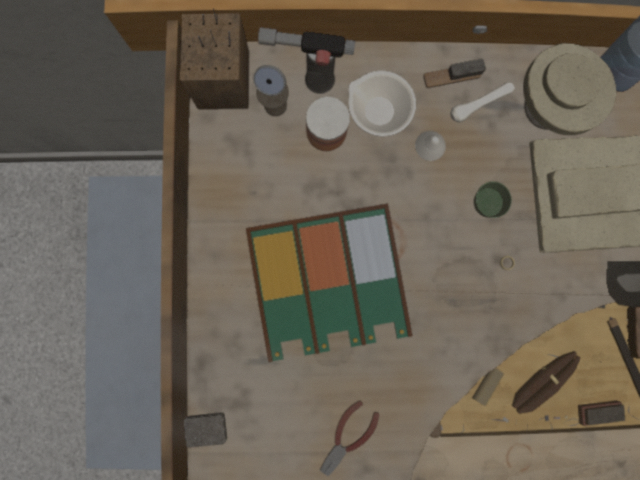

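Copper lies in the middle lane: about (323,257) in the top view and (325,258) in the scene view. Its brass pins are near (323,347) and (355,340) in the top view. Next I measure them.

```bash
cat > h.py <<'E'
import numpy as np,cv2
def und(d,p):
    s=(np.atleast_2d(p)-d["intrinsics"][:2,2])/d["intrinsics"][[0,1],[0,1]]
    u=s.copy()
    for _ in range(20): u=s/(1+d["k1"]*(u**2).sum(1,keepdims=True))
    return u
def ray(d,p):
    T=d["camera_from_world"];R=T[:3,:3];c=-R.T@T[:3,3]
    u=und(d,p);return c,np.c_[u,np.ones(len(u))]@R
def plane(d,p,z):
    c,r=ray(d,p);return c+r*((z-c[2])/r[:,2])[:,None]
def tri(d1,p1,d2,p2):
    c1,r1=ray(d1,p1);c2,r2=ray(d2,p2);out=[]
    for a,b in zip(r1,r2):
        t=np.linalg.lstsq(np.c_[a,-b],c2-c1,rcond=None)[0]
        A=c1+t[0]*a;B=c2+t[1]*b;out.append(np.r_[(A+B)/2,np.linalg.norm(A-B)])
    return np.array(out)
def blob(d,lo,hi,box):
    h=cv2.cvtColor(d["color"],cv2.COLOR_RGB2HSV);m=cv2.inRange(h,lo,hi)
    k=np.zeros_like(m);x0,y0,x1,y1=box;k[y0:y1,x0:x1]=1
    m=cv2.morphologyEx(m*k,cv2.MORPH_OPEN,np.ones((3,3)))
    c=max(cv2.findContours(m,0,2)[0],key=cv2.contourArea)
    q=cv2.approxPolyN(c,4,-1,True) if hasattr(cv2,'approxPolyN') else cv2.boxPoints(cv2.minAreaRect(c))
    M=cv2.moments(c)
    return np.array([M['m10']/M['m00'],M['m01']/M['m00']]),q.reshape(-1,2).astype(float),M['m00']
E
python3 - <<'E'
import pickle;from h import *
np.set_printoptions(precision=4,suppress=True)
D=pickle.load(open('d.pkl','rb'));s,t=D["scene"],D["top"]
for n,p in(("scene",(325,258)),("top",(323,257)),("top",(323,347)),("top",(356,340)),("top",(335,310))):
    print(n,p,cv2.cvtColor(D[n]["color"],cv2.COLOR_RGB2HSV)[p[1],p[0]])
R={}
for n,box in(("scene",(270,230,380,290)),("top",(290,210,360,300))):
    c,q,a=blob(D[n],(3,110,60),(15,255,255),box);R[n]=(c,q);print(n,c,q.tolist(),a);print(plane(D[n],q,.01),plane(D[n],c,.01))
print(tri(s,R["scene"][0],t,R["top"][0]))
q=lambda W:[R[W][1][np.argsort(np.arctan2(*(plane(D[W],R[W][1],.01)-plane(D[W],R[W][0],.01))[:,:2].T))]][0]
print(tri(s,q("scene"),t,q("top")))
# green lower-left region: pins (top view blobs)
h=cv2.cvtColor(t["color"],cv2.COLOR_RGB2HSV);m=cv2.inRange(h,(15,120,90),(35,255,255));m[:325]=0;m[365:]=0
n,_,st,ce=cv2.connectedComponentsWithStats(m)
for i in range(1,n):
    if 260<ce[i][0]<410: print(ce[i],st[i][4],plane(t,ce[i],.015))
E
```

```text
scene (325, 258) [  9 124 216]
top (323, 257) [ 10 144 131]
top (323, 347) [ 24 119 109]
top (356, 340) [ 21 133 119]
top (335, 310) [ 75 100  84]Traceback (most recent call last):
  File "<stdin>", line 8, in <module>
  File "h.py", line 23, in blob
    q=cv2.approxPolyN(c,4,-1,True) if hasattr(cv2,'approxPolyN') else cv2.boxPoints(cv2.minAreaRect(c))
      ~~~~~~~~~~~~~~~^^^^^^^^^^^^^
cv2.error: OpenCV(4.12.0) :-1: error: (-5:Bad argument) in function 'approxPolyN'
> Overload resolution failed:
>  - Argument 'epsilon_percentage' must be float, not bool
>  - Argument 'epsilon_percentage' must be float, not bool
```

```bash
sed -i 's/approxPolyN(c,4,-1,True)/approxPolyN(c,4)/' h.py
python3 - <<'E'
import pickle;from h import *
np.set_printoptions(precision=4,suppress=True)
D=pickle.load(open('d.pkl','rb'));s,t=D["scene"],D["top"]
R={}
for n,box in(("scene",(270,230,380,290)),("top",(290,210,360,300))):
    c,q,a=blob(D[n],(3,105,60),(15,255,255),box);R[n]=(c,q);print(n,c,q.tolist(),a);print(plane(D[n],q,.01),plane(D[n],c,.01))
print("tri c",tri(s,R["scene"][0],t,R["top"][0]))
q=lambda W:R[W][1][np.argsort(np.arctan2(*(plane(D[W],R[W][1],.01)-plane(D[W],R[W][0],.01))[:,:2].T))]
print("tri corners",tri(s,q("scene"),t,q("top")))
h=cv2.cvtColor(t["color"],cv2.COLOR_RGB2HSV);m=cv2.inRange(h,(15,110,85),(35,255,255));m[:325]=0;m[365:]=0
n,_,st,ce=cv2.connectedComponentsWithStats(m)
for i in range(1,n):
    if 260<ce[i][0]<410 and st[i][4]>5: print(ce[i],st[i][4],plane(t,ce[i],.015))
E
```

```text
scene [323.7907 258.4962] [[362.0, 254.0], [349.0, 275.0], [283.0, 264.0], [301.0, 243.0]] 1344.0
[[0.5986 0.0681 0.01  ]
 [0.5859 0.1276 0.01  ]
 [0.6765 0.147  0.01  ]
 [0.6894 0.0828 0.01  ]] [[0.6373 0.1059 0.01  ]]
top [323.6877 256.0342] [[349.0, 284.0], [310.0, 291.0], [299.0, 228.0], [338.0, 221.0]] 2418.5
[[0.5991 0.071  0.01  ]
 [0.5897 0.1256 0.01  ]
 [0.6783 0.1405 0.01  ]
 [0.6879 0.0855 0.01  ]] [[0.6385 0.1061 0.01  ]]
tri c [[0.6381 0.1058 0.0098 0.0012]]
tri corners [[0.5983 0.0706 0.0113 0.0018]
 [0.5887 0.125  0.0079 0.0024]
 [0.6795 0.1411 0.0063 0.002 ]
 [0.6877 0.0856 0.0117 0.0001]]
[401.125 331.125] 8 [[ 0.5328 -0.0007  0.015 ]]
[370.2 337. ] 10 [[0.5253 0.0425 0.015 ]]
[354.8 340. ] 10 [[0.5214 0.064  0.015 ]]
[323.6364 345.5455] 11 [[0.5142 0.1073 0.015 ]]
[308.  348.2] 10 [[0.5107 0.1289 0.015 ]]
[276.8889 353.6667] 9 [[0.5035 0.172  0.015 ]]
```

Both views put the copper's centre at (0.638, 0.106) and its top at 9.8 mm (text says 10 mm). The lane yaw is about 0.167 and the slide is about 74 mm. Moving over with the gripper shut.

```bash
python3 -m pendant '[[[2.3,3.1,0],-0.007],[[2.3,3.1,0],-0.007],[[2.3,3.1,0],-0.007],[[2.3,3.1,0],-0.007],[[2.3,3.1,0],-0.007],[[2.3,3.1,0],-0.007],[[2.3,3.1,0],-0.007],[[2.3,3.1,0],-0.007],[[2.3,3.1,0],-0.007],[[2.3,3.1,0],-0.007],[[2.3,3.1,0],-0.007],[[2.3,3.1,0],-0.007],[[2.3,3.1,0],-0.007],[[2.3,3.1,0],-0.007],[[2.3,3.1,0],-0.007],[[2.3,3.1,0],-0.007],[[2.3,3.1,0],-0.007],[[2.3,3.1,0],-0.007],[[2.3,3.1,0],-0.01],[[2.3,3.1,0],-0.01]]' 0 20
python3 -m pendant '[[[0.4,0.4,-3],0],[[0,0,-3],0],[[0,0,-3],0],[[0,0,-2],0],[[0,0,0],0],[[0,0,0],0]]'
```

```text
time_s: 1.77
ee_pos: [0.6304, 0.0987, 0.1731]
eef_rot: [-3.142, 0.001, 0.167]
force: [1.3, -0.9, 0.6]
grip_width: 0.0002
grip_force: 0.0
time_s: 2.27
ee_pos: [0.6334, 0.1008, 0.0631]
eef_rot: [-3.141, 0.002, 0.168]
force: [0.4, -0.1, 0.9]
grip_width: 0.0002
grip_force: 0.0
```

```bash
python3 -m pendant '[[[0.5,0.5,-2],0],[[0,0,-2],0],[[0,0,-0.8],0],[[0,0,0],0],[[0,0,0],0]]'
python3 -m pendant '[[[0,0,-0.1],0],[[0,0,-0.1],0],[[0,0,-0.1],0],[[0,0,0],0]]'
```

```text
time_s: 2.68
ee_pos: [0.6394, 0.1058, 0.0171]
eef_rot: [3.142, -0.001, 0.168]
force: [-0.4, 0.3, 0.1]
grip_width: 0.0003
grip_force: 0.0
time_s: 3.02
ee_pos: [0.6389, 0.1058, 0.0129]
eef_rot: [3.142, -0.0, 0.168]
force: [-0.2, 0.8, -0.6]
grip_width: 0.0005
grip_force: 0.0
```

```bash
python3 -m pendant '[[[0,0,-0.1],0],[[0,0,-0.1],0],[[0,0,0],0],[[0,0,0],0]]'
python3 -m pendant '[[[0,0,-0.1],0],[[0,0,0],0]]'
```

```text
time_s: 3.35
ee_pos: [0.6387, 0.1059, 0.0105]
eef_rot: [3.142, 0.0, 0.168]
force: [1.3, 0.2, -0.1]
grip_width: 0.0003
grip_force: 0.0
time_s: 3.52
ee_pos: [0.6387, 0.1059, 0.0093]
eef_rot: [-3.142, 0.0, 0.168]
force: [0.5, 0.1, 0.3]
grip_width: 0.0007
grip_force: 0.0
```

```bash
python3 -m pendant '[[[0,0,-0.05],0],[[0,0,0],0]]'
python3 -m pendant '[[[0,0,-0.05],0],[[0,0,0],0]]'
```

```text
time_s: 3.68
ee_pos: [0.6387, 0.1059, 0.009]
eef_rot: [-3.142, 0.0, 0.168]
force: [-0.3, -0.1, 0.2]
grip_width: 0.0003
grip_force: 0.0
time_s: 3.85
ee_pos: [0.6387, 0.1058, 0.0085]
eef_rot: [3.142, 0.0, 0.168]
force: [-0.1, -0.2, 0.3]
grip_width: 0.0005
grip_force: 0.0
```

```bash
python3 -m pendant '[[[0,0,-0.05],0],[[0,0,0],0]]'
python3 -m pendant '[[[0,0,-0.05],0],[[0,0,0],0]]'
```

```text
time_s: 4.02
ee_pos: [0.6387, 0.1059, 0.008]
eef_rot: [3.142, 0.0, 0.168]
force: [0.4, -1.0, 0.0]
grip_width: 0.0003
grip_force: 0.0
time_s: 4.18
ee_pos: [0.6387, 0.1059, 0.0075]
eef_rot: [3.142, 0.0, 0.168]
force: [0.1, 0.0, 0.9]
grip_width: 0.0003
grip_force: 0.0
```

```bash
python3 -m pendant '[[[0,0,-0.05],0],[[0,0,0],0]]'
```

```text
time_s: 4.35
ee_pos: [0.6387, 0.1059, 0.007]
eef_rot: [-3.142, 0.0, 0.168]
force: [0.4, 0.5, -0.1]
grip_width: 0.0005
grip_force: 0.0
```

No contact 3 mm below the expected height, so I look before going further.

Run:
```python
from station import ctrl
import cv2,numpy as np
s=ctrl.camera("scene")["color"][190:340,240:440];w=ctrl.camera("wrist")["color"]
s=cv2.resize(s,None,fx=2,fy=2,interpolation=cv2.INTER_CUBIC);w=cv2.resize(w,(400,300))
cv2.imwrite('pics/c1.png',np.hstack([s,w])[:,:,::-1])
```

```text
(no output)
```

View pics/c1.png

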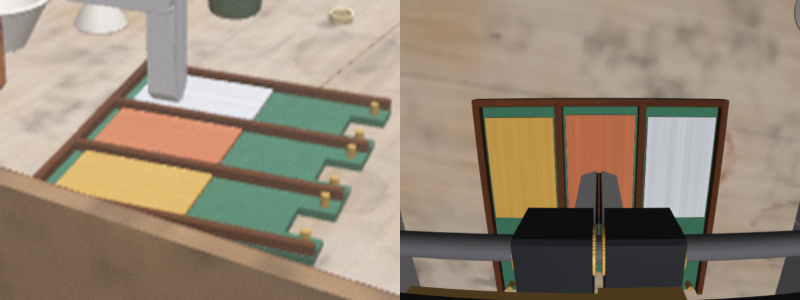

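In the scene crop the tip appears at about full-frame (324,238), over the aluminium sheet. In the wrist view it covers the copper at about (320,275). So the fingertip seems to be above the sheet, and I triangulate it against the reported TCP.

Run:
```python
from station import ctrl
from h import *
import pickle
np.set_printoptions(precision=4,suppress=True)
D={n:ctrl.camera(n) for n in("scene","top","wrist")};pickle.dump(D,open('d2.pkl','wb'))
o=ctrl.get_obs();print(o["ee_pos"],o["qpos"])
def proj(d,X):
    T=d["camera_from_world"];c=T[:3,:3]@X+T[:3,3];u=c[:2]/c[2];u=u*(1+d["k1"]*(u@u));return u*d["intrinsics"][[0,1],[0,1]]+d["intrinsics"][:2,2]
for z in(.007,.03,.05,.07):
    print(z,[proj(D[n],np.array([.6387,.1059,z])) for n in D])
print(tri(D["scene"],[[324,238]],D["wrist"],[[320,275]]))
t=cv2.resize(D["top"]["color"][190:340,240:440],None,fx=2,fy=2)
s=cv2.resize(D["scene"]["color"][190:290,270:370],(300,300))
cv2.imwrite('pics/c2.png',np.hstack([t,s])[:,:,::-1])
```

```text
[0.6388 0.1059 0.0071] [0.1077 0.6815 1.3644 0.     1.0957 1.5107]
0.007 [array([322.9361, 260.1653]), array([323.784, 256.045]), array([316.8605, 271.1252])]
0.03 [array([322.7981, 245.213 ]), array([324.1647, 255.0895]), array([316.7659, 287.0907])]
0.05 [array([322.6752, 231.9169]), array([324.5128, 254.2159]), array([316.6653, 304.1208])]
0.07 [array([322.5496, 218.3386]), array([324.878 , 253.2994]), array([316.5414, 325.1434])]
[[0.6436 0.1029 0.0366 0.0091]]
```

View pics/c2.png

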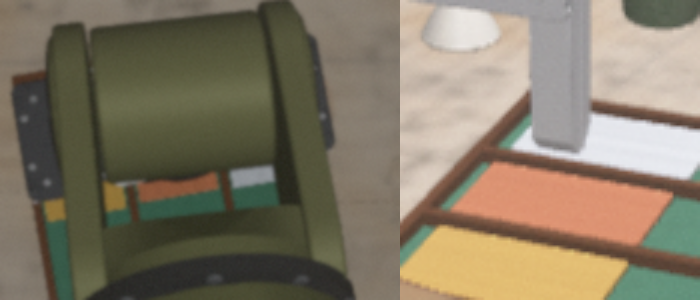

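Run:
```python
from h import *
import pickle
np.set_printoptions(precision=4,suppress=True)
D=pickle.load(open('d2.pkl','rb'));w,s=D["wrist"],D["scene"]
for n,box in(("wrist",(240,150,400,360)),("scene",(270,230,380,290))):
    c,q,a=blob(D[n],(3,100,60),(15,255,255),box);print(n,q.tolist());print(plane(D[n],q,.01))
# yellow & silver-free check: yellow sheet
c,q,a=blob(w,(16,100,60),(30,255,255),(100,150,260,360));print(q.tolist());print(plane(w,q,.01))
T=w["camera_from_world"];print(-T[:3,:3].T@T[:3,3], T[:3,:3])
cv2.imwrite('pics/c3.png',w["color"][200:480,220:420,::-1].repeat(2,0).repeat(2,1))
```

```text
wrist [[376.0, 184.0], [371.0, 332.0], [269.0, 332.0], [264.0, 184.0]]
[[0.6897 0.0847 0.01  ]
 [0.6099 0.071  0.01  ]
 [0.6006 0.126  0.01  ]
 [0.6804 0.1396 0.01  ]]
scene [[361.0, 253.0], [351.0, 277.0], [283.0, 264.0], [301.0, 243.0]]
[[0.6012 0.0662 0.01  ]
 [0.5812 0.1308 0.01  ]
 [0.6765 0.147  0.01  ]
 [0.6894 0.0828 0.01  ]]
[[245.0, 188.0], [251.0, 332.0], [154.0, 360.0], [135.0, 188.0]]
[[0.6768 0.1487 0.01  ]
 [0.5989 0.1357 0.01  ]
 [0.5713 0.1882 0.01  ]
 [0.6678 0.2041 0.01  ]]
[0.7117 0.1178 0.2178] [[ 0.1674 -0.9859  0.0002]
 [-0.9539 -0.1619  0.2529]
 [-0.2493 -0.0425 -0.9675]]
```

View pics/c3.png

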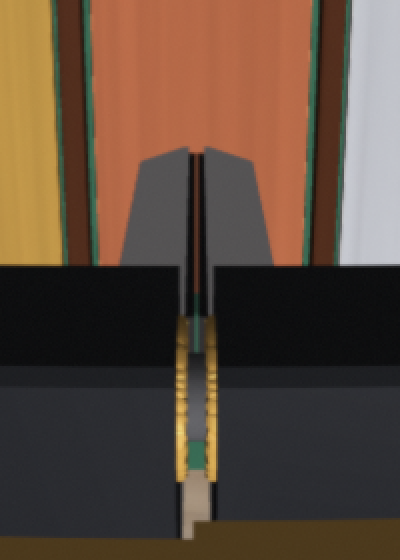

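The wrist view agrees with the tray position, so the arm's kinematics are right. Its fingertip back edge, at about (317,275), together with the scene view puts the real tip 2 to 3 cm above the reported TCP. I descend further with guarded steps.

```bash
python3 -m pendant '[[[0,0,-0.2],0],[[0,0,-0.2],0],[[0,0,-0.2],0],[[0,0,-0.2],0],[[0,0,0],0]]'
python3 -m pendant '[[[0,0,-0.1],0],[[0,0,-0.1],0],[[0,0,-0.1],0],[[0,0,0],0]]'
```

```text
time_s: 5.02
ee_pos: [0.6385, 0.1058, -0.0016]
eef_rot: [-3.142, 0.001, 0.168]
force: [0.3, 0.2, 0.5]
grip_width: 0.0009
grip_force: 0.0
time_s: 5.35
ee_pos: [0.6387, 0.1059, -0.0042]
eef_rot: [-3.142, 0.0, 0.168]
force: [0.5, 0.0, 0.0]
grip_width: 0.0006
grip_force: 0.0
```

```bash
python3 -m pendant '[[[0,0,-0.1],0],[[0,0,-0.1],0],[[0,0,-0.1],0],[[0,0,0],0]]'
python3 - <<'E'
from station import ctrl
from h import *
w=ctrl.camera("wrist");s=ctrl.camera("scene")
a=cv2.resize(w["color"][240:360,260:380],(400,400));b=cv2.resize(s["color"][210:290,280:360],(400,400))
cv2.imwrite('pics/c4.png',np.hstack([a,b])[:,:,::-1])
E
```

```text
time_s: 5.68
ee_pos: [0.6387, 0.1059, -0.0072]
eef_rot: [-3.142, 0.0, 0.168]
force: [-0.4, -0.5, 0.3]
grip_width: 0.0005
grip_force: 0.0
```

View pics/c4.png

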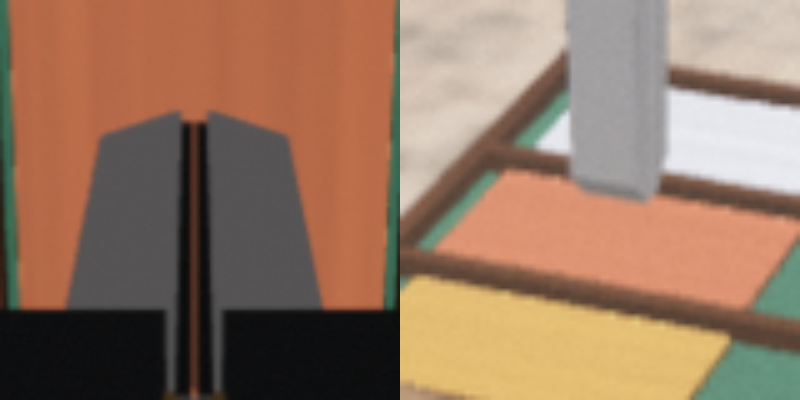

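The scene crop shows the tip at row 249.6, about 13 mm above the sheet and over the middle lane. Continuing down.

```bash
python3 -m pendant '[[[0,0,-0.2],0],[[0,0,-0.2],0],[[0,0,-0.2],0],[[0,0,-0.1],0],[[0,0,0],0]]'
python3 -m pendant '[[[0,0,-0.1],0],[[0,0,-0.1],0],[[0,0,0],0]]'
```

```text
time_s: 6.2
ee_pos: [0.6386, 0.1058, -0.0144]
eef_rot: [-3.142, 0.001, 0.168]
force: [0.2, -0.4, -0.3]
grip_width: 0.0006
grip_force: 0.0
time_s: 6.45
ee_pos: [0.6387, 0.1059, -0.0162]
eef_rot: [-3.142, 0.0, 0.168]
force: [-0.3, 0.3, 0.2]
grip_width: 0.0002
grip_force: 0.0
```

```bash
python3 -m pendant '[[[0,0,-0.05],0],[[0,0,-0.05],0],[[0,0,0],0]]'
```

```text
time_s: 6.7
ee_pos: [0.6388, 0.1059, -0.017]
eef_rot: [3.142, 0.0, 0.168]
force: [-0.4, -0.0, 0.4]
grip_width: 0.0005
grip_force: 0.0
```

```bash
python3 -m pendant '[[[0,0,-0.05],0],[[0,0,-0.05],0],[[0,0,0],0]]'
```

```text
time_s: 6.95
ee_pos: [0.6387, 0.1059, -0.0181]
eef_rot: [-3.142, 0.0, 0.168]
force: [-0.8, -0.1, -0.5]
grip_width: 0.0002
grip_force: 0.0
```

```bash
python3 -m pendant '[[[0,0,-0.05],0],[[0,0,-0.05],0],[[0,0,0],0]]'
```

```text
time_s: 7.2
ee_pos: [0.6387, 0.1059, -0.0191]
eef_rot: [-3.142, 0.0, 0.168]
force: [1.0, -0.5, 0.2]
grip_width: 0.0006
grip_force: 0.0
```

```bash
python3 -m pendant '[[[0,0,-0.05],0],[[0,0,0],0]]'
```

```text
time_s: 7.37
ee_pos: [0.6387, 0.1059, -0.0195]
eef_rot: [3.142, 0.0, 0.168]
force: [0.4, -0.4, 0.2]
grip_width: 0.0004
grip_force: 0.0
```

```bash
python3 -m pendant '[[[0,0,-0.05],0],[[0,0,0],0]]'
```

```text
time_s: 7.53
ee_pos: [0.6387, 0.1058, -0.0201]
eef_rot: [-3.142, 0.0, 0.168]
force: [-0.2, -0.6, -0.1]
grip_width: 0.0005
grip_force: 0.0
```

```bash
python3 -m pendant '[[[0,0,-0.05],0],[[0,0,0],0]]'
```

```text
time_s: 7.7
ee_pos: [0.6387, 0.1059, -0.0206]
eef_rot: [-3.142, 0.0, 0.168]
force: [-0.6, 0.4, 0.3]
grip_width: 0.0004
grip_force: 0.0
```

```bash
python3 -m pendant '[[[0,0,-0.05],0],[[0,0,0],0]]'
```

```text
time_s: 7.87
ee_pos: [0.6387, 0.1059, -0.021]
eef_rot: [-3.142, 0.0, 0.168]
force: [-0.1, 0.1, 0.6]
grip_width: 0.0005
grip_force: 0.0
```

```bash
python3 -m pendant '[[[0,0,-0.05],0],[[0,0,0],0]]'
```

```text
time_s: 8.03
ee_pos: [0.6388, 0.1059, -0.0215]
eef_rot: [-3.142, 0.0, 0.168]
force: [-0.0, 0.1, -0.2]
grip_width: 0.0004
grip_force: 0.0
```

```bash
python3 -m pendant '[[[0,0,-0.05],0],[[0,0,0],0]]'
```

```text
time_s: 8.2
ee_pos: [0.6388, 0.1059, -0.0215]
eef_rot: [3.142, -0.0, 0.168]
force: [-1.9, -0.2, 3.7]
grip_width: 0.0008
grip_force: 2.1
```

```bash
python3 -m pendant '[[[0,0,-0.05],0],[[0,0,0],0]]'
```

```text
time_s: 8.37
ee_pos: [0.6389, 0.1059, -0.0216]
eef_rot: [3.142, -0.0, 0.168]
force: [-3.4, -0.3, 9.5]
grip_width: 0.0002
grip_force: 4.6
```

Contact at 9.5 N, stiffness about 12 N/mm. Drawing the first 20 mm along the lane.

```bash
python3 -m pendant '[[[-0.5,-0.085,-0.02],0],[[-0.5,-0.085,0],0],[[-0.5,-0.085,0],0],[[-0.5,-0.085,0],0]]'
```

```text
time_s: 8.7
ee_pos: [0.6199, 0.1026, -0.0216]
eef_rot: [3.141, -0.003, 0.168]
force: [3.8, 0.3, 5.4]
grip_width: 0.0006
grip_force: 2.7
```

```bash
python3 -m pendant '[[[-0.5,-0.085,-0.03],0],[[-0.5,-0.085,0],0],[[-0.5,-0.085,0],0],[[-0.5,-0.085,0],0]]'
python3 - <<'E'
from station import ctrl
from h import *
np.set_printoptions(precision=4,suppress=True)
d=ctrl.camera("scene");c,q,a=blob(d,(3,105,60),(15,255,255),(270,225,420,305));print(q.tolist());print(plane(d,q,.01))
E
```

```text
time_s: 9.03
ee_pos: [0.6002, 0.0992, -0.0216]
eef_rot: [3.141, -0.004, 0.168]
force: [3.4, 1.4, 7.4]
grip_width: 0.0003
grip_force: 3.5
[[388.0, 258.0], [376.0, 281.0], [310.0, 269.0], [327.0, 247.0]]
[[0.5628 0.0603 0.01  ]
 [0.5489 0.1234 0.01  ]
 [0.6379 0.14   0.01  ]
 [0.651  0.0746 0.01  ]]
```

The sheet has followed the finger about 38 mm. Continuing.

```bash
python3 -m pendant '[[[-0.5,-0.085,-0.01],0],[[-0.5,-0.085,0],0],[[-0.5,-0.085,0],0],[[-0.5,-0.085,0],0],[[-0.5,-0.085,0],0],[[-0.4,-0.067,0],0],[[0,0,0],0]]'
```

```text
time_s: 9.67
ee_pos: [0.5709, 0.0942, -0.0216]
eef_rot: [3.141, -0.004, 0.168]
force: [-0.4, 0.2, 9.5]
grip_width: 0.0006
grip_force: 5.3
```

```bash
python3 -m pendant '[[[-0.3,-0.05,0],0],[[-0.2,-0.034,0],0],[[0,0,0],0]]'
```

```text
time_s: 9.92
ee_pos: [0.5662, 0.0934, -0.0216]
eef_rot: [3.141, -0.004, 0.168]
force: [1.4, 1.1, 9.0]
grip_width: 0.0001
grip_force: 4.6
```

```bash
python3 -m pendant '[[[-0.2,-0.034,0],0],[[-0.2,-0.034,0],0],[[0,0,0],0]]'
```

```text
time_s: 10.17
ee_pos: [0.5626, 0.0928, -0.0216]
eef_rot: [3.141, -0.005, 0.168]
force: [3.7, 0.7, 7.6]
grip_width: 0.0006
grip_force: 3.8
```

```bash
python3 -m pendant '[[[-0.2,-0.034,-0.02],0],[[-0.2,-0.034,0],0],[[0,0,0],0],[[0,0,0],0]]'
python3 - <<'E'
from station import ctrl
from h import *
np.set_printoptions(precision=4,suppress=True)
d=ctrl.camera("scene");c,q,a=blob(d,(3,105,60),(15,255,255),(270,225,440,310));print(q.tolist());print(plane(d,q,.01))
cv2.imwrite('pics/c5.png',cv2.resize(d["color"][210:330,260:440],(720,480))[:,:,::-1])
E
```

```text
time_s: 10.5
ee_pos: [0.5589, 0.0922, -0.0216]
eef_rot: [3.141, -0.005, 0.168]
force: [5.2, 0.7, 8.0]
grip_width: 0.0004
grip_force: 4.3
[[414.0, 263.0], [407.0, 286.0], [336.0, 272.0], [351.0, 252.0]]
[[0.5267 0.0554 0.01  ]
 [0.51   0.1146 0.01  ]
 [0.6044 0.1294 0.01  ]
 [0.6145 0.0706 0.01  ]]
```

View pics/c5.png

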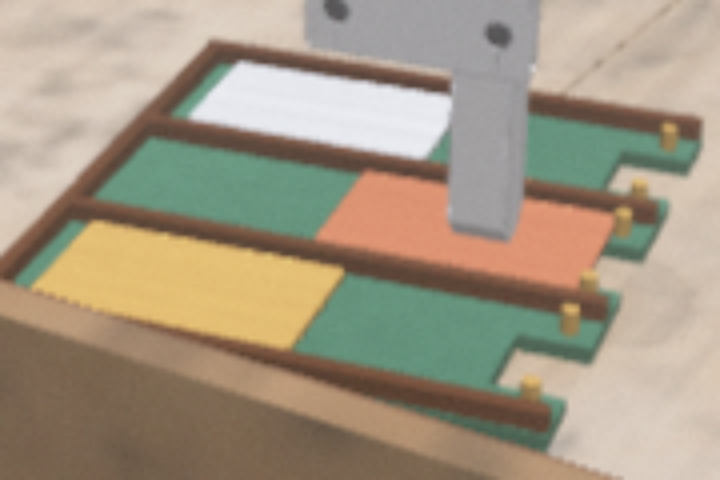

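The copper's front edge now lies at the two pins, crop (622,220) and (588,282), over the notch. The other sheets haven't moved. One more short pull to seat it, then straight up and away.

```bash
python3 -m pendant '[[[-0.2,-0.034,-0.02],0],[[-0.2,-0.034,0],0],[[-0.2,-0.034,0],0],[[-0.2,-0.034,0],0],[[0,0,0],0]]'
python3 -m pendant '[[[0,0,0.1],0],[[0,0,0.2],0],[[0,0,0.5],0],[[0,0,2],0],[[0,0,4],0],[[0,0,4],0],[[0,0,4],0],[[-2,-3,2],0],[[-2,-4,0],0],[[-2,-4,0],0],[[-2,-4,0],0],[[-2,-4,0],0],[[-2,-4,0],0],[[0,-4,0],0],[[0,-4,0],0],[[0,0,0],0],[[0,0,0],0]]'
python3 - <<'E'
from station import ctrl
from h import *
import pickle
np.set_printoptions(precision=4,suppress=True)
for n,b in(("scene",(270,225,440,310)),("top",(280,205,380,360))):
    d=ctrl.camera(n);c,q,a=blob(d,(3,105,60),(15,255,255),b);print(q.tolist());print(plane(d,q,.01),plane(d,c,.01))
    if n=="top":T=d["color"][190:370,230:430]
    else:S=d["color"][210:330,260:440]
cv2.imwrite('pics/c6.png',np.hstack([cv2.resize(T,(400,360)),cv2.resize(S,(400,360))])[:,:,::-1])
E
```

```text
time_s: 10.97
ee_pos: [0.5512, 0.0909, -0.0216]
eef_rot: [3.141, -0.006, 0.168]
force: [6.8, 1.5, 9.5]
grip_width: 0.0007
grip_force: 4.7
time_s: 12.38
ee_pos: [0.4349, -0.207, 0.1444]
eef_rot: [-3.141, 0.001, 0.165]
force: [0.4, 1.0, -0.3]
grip_width: 0.0006
grip_force: 0.0
[[414.0, 262.0], [408.0, 287.0], [336.0, 272.0], [351.0, 252.0]]
[[0.5278 0.0528 0.01  ]
 [0.5079 0.1162 0.01  ]
 [0.6044 0.1294 0.01  ]
 [0.6145 0.0706 0.01  ]] [[0.5634 0.0933 0.01  ]]
[[359.0, 337.0], [319.0, 344.0], [308.0, 281.0], [347.0, 274.0]]
[[0.5251 0.0577 0.01  ]
 [0.516  0.1136 0.01  ]
 [0.6037 0.1283 0.01  ]
 [0.6131 0.0736 0.01  ]] [[0.5647 0.0934 0.01  ]]
```

View pics/c6.png

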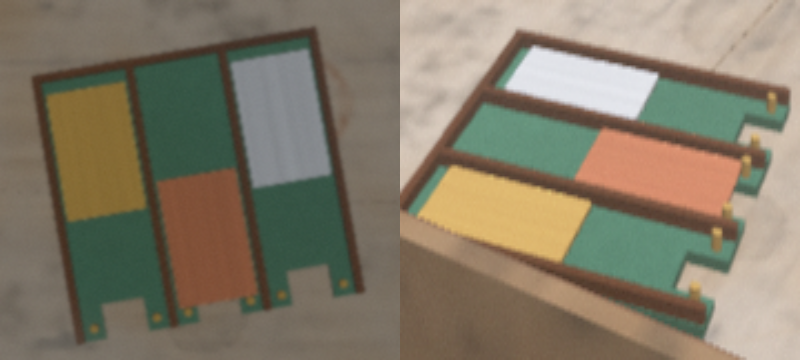

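The copper lies flat against both pins, with its edge over the notch. It has moved 75 mm, its back corners stayed put during the last pull, and the brass and aluminium are in place. Handing in.

```bash
python3 -c "
from station import ctrl
print(ctrl.hand_in())"
```

```text
the job is handed in; nothing more can be done
None
```

The copper sheet is drawn up flat against its two stop pins with its edge over the finger notch, the brass and aluminium sheets were left where they were, and the job is handed in at about 12.5 s of the 35 s allowed.

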